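# Rock test of a window sash with a straightedge

## Task

Pick out the aluminium straightedge from the bars on the bench and lay it (do not drop it) centrally across the face of the white sash, square over the raised middle bar and reaching over both stiles, and let go. Then press its end over the hinged stile down until that end meets the stile, and after that press the other end down onto its stile, to feel it rock. Leave the straightedge lying across the sash, and do not disturb the other two bars.

Things in the scene. Friction and masses are not known exactly. Their poses are not given: they have to be found in the camera images.
- straightedge: Loose bare aluminium box-section straightedge, 320 mm long, 30 x 30 mm square section, black plugs in its ends and fine black graduations along one side of its top; about 0.25 kg. Lies roughly along the robot's forward direction, in any of three places beside two other bars. Origin at its very middle (15 mm above its underside), x along its length, z up. Either way round is right.
- end_a (a point): Point on the long centre line of the straightedge, halfway up its section, 125 mm from its middle towards its +x end (35 mm in from the end face), 15 mm under the top face; press the top face above this point. Same axes as the straightedge.
- end_b (a point): Point on the long centre line of the straightedge, halfway up its section, 125 mm from its middle towards its -x end (35 mm in from the end face), 15 mm under the top face; press the top face above this point. Same axes as the straightedge.
- sash: White four-pane window sash lying face up, fixed to the bench: 260 mm (x) by 280 mm (y), 36 mm thick. Origin at the centre of its underside, z up. Two 40 mm wide stiles run along x, centred at y = +-120 mm, tops 36 mm above the bench. The stile at +y (roughly the robot's left) is the hinged one: two steel hinge knuckles on its outer side, below the face. Cross bar along y at x = 0 is flush with the face.
- sash_mid (a point): Centre of the top of the sash's middle glazing bar: 22 mm wide, round-topped, along sash x, 6 mm proud (42 mm above the bench). A straightedge laid here along sash y tips freely about 2.5 degrees either way until it meets a stile's outer edge; at its pressing points the low end's top is then about 67 mm above the bench, the high end's about 77 mm. Axes as the sash.
- glazing_bar: Bystander: loose white stepped glazing bar, 340 mm long, 24 mm wide, 20 mm high, lying on the bench. Origin at the centre of its underside, x along its length.
- batten: Bystander: loose flat pine batten, 300 mm long, 36 mm wide, 18 mm high, lying on the bench. Origin at the centre of its underside, x along its length.

How it is judged:
By the outcome, as a careful person would: the job done as asked, in the order asked, and still so for the second after the job is handed in, with the robot touching nothing.
It also fails if it takes over 54 s, if anything falls off the work surface, if the arm or the gripper's body presses on something with over 40 N, if the wrist force passes 120 N, or if a joint passes its speed limit or range.

## Robot

A 6-joint arm with a two-finger parallel gripper is mounted at the origin on the work surface. World frame = base frame: x ahead of the robot, y to its left, z up, the work surface at z = 0. Lengths are in m, angles in rad, forces in N, time in s.
With the tool pointing down it reaches from about 0.225 to 0.725 m from the base axis. Payload 3.1 kg.
Tool frame: the origin (TCP) lies at the very end of the fingers, on their centre line; the grasp point (between the pads) lies 19 mm behind it; z points along the fingers, y is the line along which they close (so a half turn about z gives the same grasp; the last joint's range is limited). The gripper opens to 85 mm and grips with 20 to 120 N. Pads are 22 mm wide; open, the fingers measure 114 mm over their backs; the gripper's body (76 mm by 85 mm) begins 54 mm behind the grasp point. The pads swing forward as they close: fully open they stand 13 mm farther back than shut.
Start: joints at [-1.367, 0.048, 0.099, 1.622, 0, 1.443], TCP at [0.171, -0.496, 0.231] pointing down, gripper open.
Joint ranges: [-2.91, 2.91], [-0.99, 1.94], [-1.21, 1.42], [-2.12, 2.29], [-1.49, 1.47], [-3.14, 3.14]. Speed limits (rad/s): [2.79, 2.79, 3.14, 3.14, 3.14, 3.14].

## Interface

Orientations are given as a unit quaternion [w, x, y, z].
In Python, from workcell import robot gives the robot as it stands.
- The arm moves only by the tool jog_arm, never from a script. Its argument "moves" is a list of rows, each an object of numbers: "gripper": the opening, from 0 (shut) to 1 (fully open); "x", "y", "z": the shift along the tool's x, y, z normalised to -1 to 1, where 1 is 50 mm; "wx", "wy", "wz": the turn, a rotation vector about the tool's x, y, z normalised to -1 to 1, where 1 is 5 degrees. A call has 1 to 12 rows; each row shifts and turns the commanded pose from where the row before left it, along the tool's axes as they then stand; what a row does not reach is not made up. A row lasts 1/8 s, in which the tool goes at most 62.5 mm and 10.7 degrees, less where a joint would pass 70% of its speed; a pose out of reach is approached as far as the arm can. A call with a number of a shift or a turn outside -1 to 1 is refused whole. A call with a gripper value outside its range is refused whole. The fingers move at their own pace and stop on an object; "grip_force" is the grip in N (left out, the last holds). Time passes only in rows, so rows that do not move let the fingers close. It gives the time, the measured TCP pose, the force, the opening and the grip force at its end, in the units of the state.
- robot.get_obs(): the state, without advancing time (a new reading comes with each control period).
- robot.read_camera(name): name is "scene" or "top" or "wrist"; returns a dict with "frame" (420x560x3 uint8, red, green, blue), "camera_matrix" (3x3 intrinsics, pixels), "rvec" (rotation vector, rad) and "tvec" (3), from world to camera coordinates, as OpenCV has them; the wrist camera has in their place "T_tool_cam" (4x4, takes a point from camera to tool coordinates, whose origin is the TCP and whose axes are the flange's). Camera axes: x right, y down, z forward; pixel columns grow to the right and rows downward; lengths in m; the calibration is good to about 2 mm. A picture is of the moment at which its call begins: read the wrist's pose just before it. There is no depth.
- robot.hand_in(): hands the job in; it is judged then, once.
The state is a dict: "time": time; "joints": joint angles; "joint_vel": joint speeds; "effort": joint torques, N m; "tcp_pos": TCP position; "orientation": TCP orientation; "wrist_force": force on the tool from outside, world axes, zero at the start; "torque": the same for the moment, N m; "width": opening from 0.0 (shut) to 1.0 (fully open); "finger_force": force on a finger pad.
Only numpy, scipy, OpenCV 4.12 (cv2) and the standard library are available. Lean on these libraries where they do the work, as an engineer would, in place of code of your own. Each camera call takes 0.05 s, during which the arm holds its last target. There are 200 camera calls.

## Working session

There is one attempt and no reset: what is moved stays moved. The work goes in short steps, Python scripts to look and compute and a tool call to move; the robot and the scene stay as the last step left them, time stands still between calls to the robot, and variables do not carry over. Pictures are saved under pics/ and viewed, at most 10 in all, crops included, and the job is handed in when it is done.

Besides the shell and the picture viewer there is one more tool, called after ">>>" as a command line: name --argument value ..., lists and objects as JSON in quotes. jog_arm: Moves the arm, as the interface text tells. Its arguments: {"type":"object","properties":{"moves":{"type":"array"},"grip_force":{"type":"number"}},"required":["moves"]}

```bash
mkdir -p pics
cat > h.py <<'E'
import numpy as np, cv2
from workcell import robot
def ray(cam,uv,z):
    R,_=cv2.Rodrigues(np.array(cam["rvec"],float)); t=np.array(cam["tvec"],float).ravel()
    p=cv2.undistortPoints(np.array([[uv]],float),np.array(cam["camera_matrix"]),None).ravel()
    d=R.T@np.array([p[0],p[1],1]); o=-R.T@t
    return o+d*(z-o[2])/d[2]
def save(cam,n): cv2.imwrite(f"pics/{n}.png",cam["frame"][:,:,::-1])
E
python3 - <<'E'
from h import *
import pickle
for n in("top","scene"):
    c=robot.read_camera(n); save(c,n); pickle.dump(c,open(n+".pkl","wb"))
    R,_=cv2.Rodrigues(np.array(c["rvec"],float)); print(n,-R.T@np.ravel(c["tvec"]))
o=robot.get_obs(); print(o)
E
```

```text
top [ 0.40561932 -0.10050829  1.06792869]
scene [ 1.04853066 -0.08239509  0.72659487]
{'time': 0.1, 'joints': array([-1.36681644e+00,  4.87025056e-02,  9.77221806e-02,  1.62197605e+00,
        1.20390221e-05,  1.44301556e+00]), 'joint_vel': array([ 4.21664192e-04,  5.86525299e-04,  3.57554306e-03,  8.58770974e-06,
        2.47836864e-03, -1.41346418e-03]), 'effort': array([ 2.96018829e-03, -3.39847398e+01,  3.20937967e+01,  1.57507311e-02,
       -2.94049551e-04, -2.21760679e-06]), 'tcp_pos': array([ 0.1708853 , -0.49582652,  0.23020456]), 'orientation': array([-1.07946988e-03,  9.86272804e-01,  1.65120533e-01, -3.51233573e-05]), 'wrist_force': array([3.32257463e-04, 2.70451072e-01, 4.37392946e-01]), 'torque': array([0.00313882, 0.02545249, 0.06215171]), 'finger_force': 0.0, 'width': 0.9977575154511995}
```

View pics/top.png

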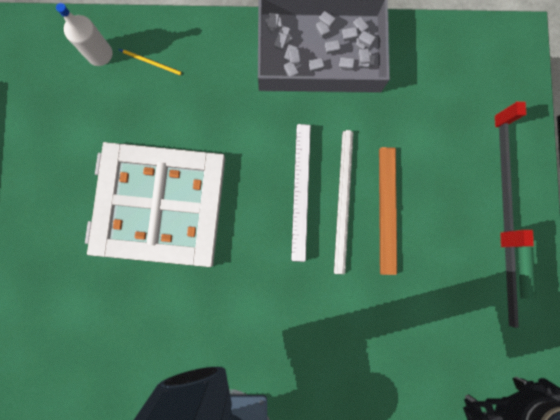

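View pics/scene.png

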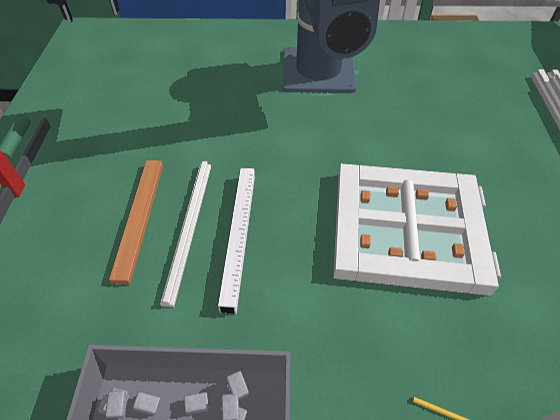

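The top view shows the straightedge (graduated) at (303,125)–(298,260), the white glazing bar at about x=344 and the batten at about x=388. The sash is centred near (155,204), with its hinges on the left (97,165) and (88,232), which is +y. The scene view confirms the graduated box section with a black plug at (227,310).

Run:
```python
from h import *
import pickle
c=pickle.load(open("top.pkl","rb")); f=c["frame"]
m=((f.min(2)>135)).astype(np.uint8)
for name,(x0,x1,y0,y1),z in (("se",(285,320,110,275),.03),("gb",(328,362,110,285),.02),("sash",(80,235,130,280),.036),("mid",(140,172,160,248),.042)):
    k=np.zeros_like(m); k[y0:y1,x0:x1]=m[y0:y1,x0:x1]
    if name=="sash": k=cv2.morphologyEx(k,cv2.MORPH_OPEN,np.ones((7,7)))
    if name=="mid": k=cv2.erode(k,np.ones((1,1)))
    cs=max(cv2.findContours(k,0,2)[0],key=cv2.contourArea)
    P=np.array([ray(c,p[0],z)[:2] for p in cs.astype(float)])
    r=cv2.minAreaRect((P*1000).astype(np.float32)); print(name,r,cv2.boxPoints(r).round().tolist())
```

```text
se ((556.5067138671875, -170.73451232910156), (32.88334655761719, 321.2666320800781), 87.77560424804688) [[395.0, -181.0], [716.0, -193.0], [718.0, -161.0], [397.0, -148.0]]
gb ((537.404052734375, -270.40814208984375), (24.7108211517334, 339.7345886230469), 86.03692626953125) [[367.0, -271.0], [706.0, -294.0], [708.0, -270.0], [369.0, -246.0]]
sash ((525.6265869140625, 164.07554626464844), (289.2240295410156, 260.9841613769531), 84.6490478515625) [[382.0, 32.0], [642.0, 8.0], [669.0, 296.0], [409.0, 320.0]]
mid ((525.3536987304688, 159.89596557617188), (200.4114227294922, 70.58665466308594), 1.6927708387374878) [[424.0, 192.0], [426.0, 122.0], [627.0, 128.0], [624.0, 198.0]]
```

>>> jog_arm --moves '[{"wz": 0.9, "gripper": 1}, {"wz": 0.9}, {"wz": 0.9}, {"wz": 0.9}, {"wz": 0.62}]' --grip_force 40

```text
invalid input at $.moves[0]: expected keys gripper, x, y, z, wx, wy, wz
```

>>> jog_arm --moves '[{"x": 0.4, "y": -0.3}, {"x": 0.75, "y": -0.68}, {"x": 0.75, "y": -0.68}, {"x": 0.75, "y": -0.68}, {"x": 0.75, "y": -0.68}, {"x": 0.75, "y": -0.68}, {"x": 0.75, "y": -0.68}, {"x": 0.75, "y": -0.68}, {"x": 0.75, "y": -0.68}, {"x": 0.75, "y": -0.68}, {"x": 0.33, "y": -0.36}, {"x": 0}]'

```text
invalid input at $.moves[0]: expected keys gripper, x, y, z, wx, wy, wz
```

>>> jog_arm --moves '[{"gripper": 1, "x": 0, "y": 0, "z": 0, "wx": 0, "wy": 0, "wz": 0.9}, {"gripper": 1, "x": 0, "y": 0, "z": 0, "wx": 0, "wy": 0, "wz": 0.9}, {"gripper": 1, "x": 0, "y": 0, "z": 0, "wx": 0, "wy": 0, "wz": 0.9}, {"gripper": 1, "x": 0, "y": 0, "z": 0, "wx": 0, "wy": 0, "wz": 0.9}, {"gripper": 1, "x": 0, "y": 0, "z": 0, "wx": 0, "wy": 0, "wz": 0.62}]' --grip_force 40

```text
time: 0.72
tcp_pos: [0.1709, -0.496, 0.2306]
orientation: [-0.001, 1.0, -0.019, -0.0]
wrist_force: [0.1, 0.3, 0.7]
width: 0.999
finger_force: 0.0
```

>>> jog_arm --moves '[{"gripper": 1, "x": 0.4, "y": -0.3, "z": 0, "wx": 0, "wy": 0, "wz": 0}, {"gripper": 1, "x": 0.75, "y": -0.68, "z": 0, "wx": 0, "wy": 0, "wz": 0}, {"gripper": 1, "x": 0.75, "y": -0.68, "z": 0, "wx": 0, "wy": 0, "wz": 0}, {"gripper": 1, "x": 0.75, "y": -0.68, "z": 0, "wx": 0, "wy": 0, "wz": 0}, {"gripper": 1, "x": 0.75, "y": -0.68, "z": 0, "wx": 0, "wy": 0, "wz": 0}, {"gripper": 1, "x": 0.75, "y": -0.68, "z": 0, "wx": 0, "wy": 0, "wz": 0}, {"gripper": 1, "x": 0.75, "y": -0.68, "z": 0, "wx": 0, "wy": 0, "wz": 0}, {"gripper": 1, "x": 0.75, "y": -0.68, "z": 0, "wx": 0, "wy": 0, "wz": 0}, {"gripper": 1, "x": 0.75, "y": -0.68, "z": 0, "wx": 0, "wy": 0, "wz": 0}, {"gripper": 1, "x": 0.75, "y": -0.68, "z": 0, "wx": 0, "wy": 0, "wz": 0}, {"gripper": 1, "x": 0.33, "y": -0.36, "z": 0, "wx": 0, "wy": 0, "wz": 0}, {"gripper": 1, "x": 0, "y": 0, "z": 0, "wx": 0, "wy": 0, "wz": 0}]'

```text
time: 2.22
tcp_pos: [0.5577, -0.1696, 0.2301]
orientation: [-0.0, 1.0, -0.017, -0.001]
wrist_force: [-0.7, -0.3, -0.1]
width: 0.998
finger_force: 0.0
```

```bash
cat >> h.py <<'E'
from scipy.spatial.transform import Rotation
def wristcam():
    o=robot.get_obs(); c=robot.read_camera("wrist")
    q=o["orientation"]; T=np.eye(4); T[:3,:3]=Rotation.from_quat([q[1],q[2],q[3],q[0]]).as_matrix(); T[:3,3]=o["tcp_pos"]
    W=np.linalg.inv(T@np.array(c["T_tool_cam"])); c["rvec"]=cv2.Rodrigues(W[:3,:3])[0]; c["tvec"]=W[:3,3]
    return o,c
def togo(xy,z,yawdeg):
    o=robot.get_obs(); q=o["orientation"]; R=Rotation.from_quat([q[1],q[2],q[3],q[0]]).as_matrix()
    yaw=np.degrees(np.arctan2(R[1,0],R[0,0])); a=np.radians(yawdeg)
    D=np.array([xy[0],xy[1],z])-o["tcp_pos"]; X=np.array([np.cos(a),np.sin(a),0]);Y=np.array([np.sin(a),-np.cos(a),0])
    print("t",round(o["time"],2),"tcp",o["tcp_pos"].round(4),"yaw",yaw.round(2),"tilt",np.degrees(np.arccos(-R[2,2])).round(2),"| wz first",((yaw-yawdeg)/5).round(2),"then x,y,z",(np.array([D@X,D@Y,-D[2]])/.05).round(2),"F",o["wrist_force"].round(1),"w",round(o["width"],3))
E
python3 - <<'E'
from h import *
o,c=wristcam(); save(c,"w1")
import pickle; pickle.dump(c,open("w1.pkl","wb"))
togo((.5565,-.1707),.006,-2.1)
# projected expectations
for p in ((.5565,-.1707,.03),(.6,-.172,.03)):
    print(cv2.projectPoints(np.array([p]),c["rvec"],c["tvec"],np.array(c["camera_matrix"]),None)[0].ravel())
E
```

```text
t 2.27 tcp [ 0.557  -0.1706  0.2304] yaw -2.0 tilt 0.11 | wz first 0.02 then x,y,z [-0.01  0.    4.49] F [-0.5  0.5  0.4] w 1.003
[285.71447898 186.9816358 ]
[285.64608698 143.59004333]
```

View pics/w1.png

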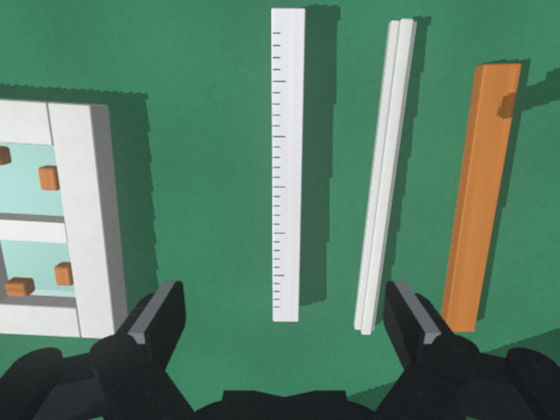

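The wrist view shows the graduated bar from (288,8) to (286,321), with its top edges at columns 273 and 299 at mid-length. That matches the predicted centre at (286,187). I'll check the ends and then descend.

Run:
```python
from h import *
import pickle
c=pickle.load(open("w1.pkl","rb"))
m=(c["frame"].min(2)>120).astype(np.uint8); k=np.zeros_like(m); k[:,255:325]=m[:,255:325]
cs=max(cv2.findContours(k,0,2)[0],key=cv2.contourArea)
P=np.array([ray(c,p[0],.03)[:2] for p in cs.astype(float)]); r=cv2.minAreaRect((P*1000).astype(np.float32)); print(r)
```

```text
((556.9818115234375, -171.2461395263672), (30.57064437866211, 319.8559265136719), 87.77709197998047)
```

>>> jog_arm --moves '[{"gripper": 0.8, "x": 0, "y": 0, "z": 0.8, "wx": 0, "wy": 0, "wz": 0}, {"gripper": 0.8, "x": 0, "y": 0, "z": 0.8, "wx": 0, "wy": 0, "wz": 0}, {"gripper": 0.8, "x": 0, "y": 0, "z": 0.8, "wx": 0, "wy": 0, "wz": 0}, {"gripper": 0.8, "x": 0, "y": 0, "z": 0.6, "wx": 0, "wy": 0, "wz": 0}, {"gripper": 0.8, "x": 0, "y": 0, "z": 0.4, "wx": 0, "wy": 0, "wz": 0}, {"gripper": 0.8, "x": 0, "y": 0, "z": 0, "wx": 0, "wy": 0, "wz": 0}]'

```text
time: 3.02
tcp_pos: [0.5543, -0.1714, 0.0589]
orientation: [-0.001, 1.0, -0.019, -0.003]
wrist_force: [0.1, 0.1, -0.1]
width: 0.797
finger_force: 0.0
```

Run:
```python
from h import *
togo((.5565,-.1707),.006,-2.1)
```

```text
t 3.02 tcp [ 0.5543 -0.1714  0.0589] yaw -2.19 tilt 0.32 | wz first -0.02 then x,y,z [ 0.04 -0.02  1.06] F [ 0.1  0.1 -0.1] w 0.797
```

>>> jog_arm --moves '[{"gripper": 0.8, "x": 0.06, "y": 0, "z": 0.4, "wx": 0, "wy": 0, "wz": 0}, {"gripper": 0.8, "x": 0, "y": 0, "z": 0.4, "wx": 0, "wy": 0, "wz": 0}, {"gripper": 0.8, "x": 0, "y": 0, "z": 0.22, "wx": 0, "wy": 0, "wz": 0}, {"gripper": 0.8, "x": 0, "y": 0, "z": 0, "wx": 0, "wy": 0, "wz": 0}, {"gripper": 0.2, "x": 0, "y": 0, "z": 0, "wx": 0, "wy": 0, "wz": 0}, {"gripper": 0.2, "x": 0, "y": 0, "z": 0, "wx": 0, "wy": 0, "wz": 0}, {"gripper": 0.2, "x": 0, "y": 0, "z": 0, "wx": 0, "wy": 0, "wz": 0}, {"gripper": 0.2, "x": 0, "y": 0, "z": 0, "wx": 0, "wy": 0, "wz": 0}]' --grip_force 40

```text
time: 4.03
tcp_pos: [0.5611, -0.1718, 0.0116]
orientation: [0.001, 1.0, -0.018, 0.001]
wrist_force: [-0.6, 0.6, 3.7]
width: 0.338
finger_force: 41.6
```

Run:
```python
from h import *
togo((.5570,-.1712),.1,-2.2)
robot.read_camera("wrist"); togo((.5570,-.1712),.1,-2.2)
```

```text
t 4.03 tcp [ 0.5611 -0.1718  0.0116] yaw -2.09 tilt 0.15 | wz first 0.02 then x,y,z [-0.08 -0.01 -1.77] F [-0.6  0.6  3.7] w 0.338
t 4.08 tcp [ 0.5611 -0.1718  0.0116] yaw -2.09 tilt 0.15 | wz first 0.02 then x,y,z [-0.08 -0.01 -1.77] F [ 0.4 -1.   4. ] w 0.341
```

>>> jog_arm --moves '[{"gripper": 0.7, "x": 0, "y": 0, "z": 0, "wx": 0, "wy": 0, "wz": 0}, {"gripper": 0.7, "x": 0, "y": 0, "z": 0, "wx": 0, "wy": 0, "wz": 0}, {"gripper": 0.7, "x": -0.08, "y": 0, "z": 0, "wx": 0, "wy": 0, "wz": 0}, {"gripper": 0.7, "x": 0, "y": 0, "z": 0, "wx": 0, "wy": 0, "wz": 0}]'

```text
time: 4.58
tcp_pos: [0.5554, -0.171, 0.0099]
orientation: [-0.0, 1.0, -0.018, -0.001]
wrist_force: [0.3, 0.1, -0.2]
width: 0.703
finger_force: 0.0
```

Run:
```python
from h import *
togo((.5570,-.1712),.006,-2.2)
```

```text
t 4.58 tcp [ 0.5554 -0.171   0.0099] yaw -2.1 tilt 0.06 | wz first 0.02 then x,y,z [0.03 0.   0.08] F [ 0.3  0.1 -0.2] w 0.703
```

>>> jog_arm --moves '[{"gripper": 0.7, "x": 0.03, "y": 0, "z": 0.06, "wx": 0, "wy": 0, "wz": 0}, {"gripper": 0.7, "x": 0, "y": 0, "z": 0, "wx": 0, "wy": 0, "wz": 0}, {"gripper": 0.2, "x": 0, "y": 0, "z": 0, "wx": 0, "wy": 0, "wz": 0}, {"gripper": 0.2, "x": 0, "y": 0, "z": 0, "wx": 0, "wy": 0, "wz": 0}, {"gripper": 0.2, "x": 0, "y": 0, "z": 0, "wx": 0, "wy": 0, "wz": 0}, {"gripper": 0.2, "x": 0, "y": 0, "z": 0, "wx": 0, "wy": 0, "wz": 0}]'

```text
time: 5.32
tcp_pos: [0.5579, -0.1714, 0.0075]
orientation: [0.0, 1.0, -0.018, 0.0]
wrist_force: [0.7, -0.8, 0.9]
width: 0.342
finger_force: 41.4
```

Run:
```python
from h import *
togo((.5570,-.1712),.006,-2.2)
```

```text
t 5.33 tcp [ 0.5579 -0.1714  0.0075] yaw -2.09 tilt 0.04 | wz first 0.02 then x,y,z [-0.02 -0.    0.03] F [ 0.7 -0.8  0.9] w 0.342
```

>>> jog_arm --moves '[{"gripper": 0.2, "x": 0, "y": 0, "z": -0.3, "wx": 0, "wy": 0, "wz": 0}, {"gripper": 0.2, "x": 0, "y": 0, "z": -0.6, "wx": 0, "wy": 0, "wz": 0}, {"gripper": 0.2, "x": 0, "y": 0, "z": -0.8, "wx": 0, "wy": 0, "wz": 0}, {"gripper": 0.2, "x": 0, "y": 0, "z": -0.8, "wx": 0, "wy": 0, "wz": 0}, {"gripper": 0.2, "x": 0, "y": 0, "z": -0.5, "wx": 0, "wy": 0, "wz": 0}, {"gripper": 0.2, "x": 0, "y": 0, "z": 0, "wx": 0, "wy": 0, "wz": -0.4}, {"gripper": 0.2, "x": 0, "y": 0, "z": 0, "wx": 0, "wy": 0, "wz": -0.9}, {"gripper": 0.2, "x": 0, "y": 0, "z": 0, "wx": 0, "wy": 0, "wz": -0.9}, {"gripper": 0.2, "x": 0, "y": 0, "z": 0, "wx": 0, "wy": 0, "wz": -0.9}, {"gripper": 0.2, "x": 0, "y": 0, "z": 0, "wx": 0, "wy": 0, "wz": -0.9}, {"gripper": 0.2, "x": 0, "y": 0, "z": 0, "wx": 0, "wy": 0, "wz": -0.9}, {"gripper": 0.2, "x": 0, "y": 0, "z": 0, "wx": 0, "wy": 0, "wz": -0.9}]'

```text
time: 6.82
tcp_pos: [0.5563, -0.1706, 0.1549]
orientation: [-0.001, 0.972, 0.235, -0.002]
wrist_force: [-0.5, -0.2, -2.4]
width: 0.341
finger_force: 41.1
```

>>> jog_arm --moves '[{"gripper": 0.2, "x": 0, "y": 0, "z": 0, "wx": 0, "wy": 0, "wz": -0.9}, {"gripper": 0.2, "x": 0, "y": 0, "z": 0, "wx": 0, "wy": 0, "wz": -0.9}, {"gripper": 0.2, "x": 0, "y": 0, "z": 0, "wx": 0, "wy": 0, "wz": -0.9}, {"gripper": 0.2, "x": 0, "y": 0, "z": 0, "wx": 0, "wy": 0, "wz": -0.9}, {"gripper": 0.2, "x": 0, "y": 0, "z": 0, "wx": 0, "wy": 0, "wz": -0.9}, {"gripper": 0.2, "x": 0, "y": 0, "z": 0, "wx": 0, "wy": 0, "wz": -0.9}, {"gripper": 0.2, "x": 0, "y": 0, "z": 0, "wx": 0, "wy": 0, "wz": -0.9}, {"gripper": 0.2, "x": 0, "y": 0, "z": 0, "wx": 0, "wy": 0, "wz": -0.9}, {"gripper": 0.2, "x": 0, "y": 0, "z": 0, "wx": 0, "wy": 0, "wz": -0.9}, {"gripper": 0.2, "x": 0, "y": 0, "z": 0, "wx": 0, "wy": 0, "wz": -0.9}, {"gripper": 0.2, "x": 0, "y": 0, "z": 0, "wx": 0, "wy": 0, "wz": -0.9}, {"gripper": 0.2, "x": 0, "y": 0, "z": 0, "wx": 0, "wy": 0, "wz": -0.9}]'

```text
time: 8.32
tcp_pos: [0.5564, -0.1706, 0.1549]
orientation: [-0.002, 0.76, 0.65, -0.001]
wrist_force: [-0.3, -0.5, -1.7]
width: 0.339
finger_force: 41.1
```

Run:
```python
from h import *
import pickle
o,c=wristcam(); save(c,"w2"); pickle.dump(c,open("w2.pkl","wb"))
togo((.525,.161),.16,84.7)
```

```text
t 8.38 tcp [ 0.5564 -0.1706  0.1549] yaw 81.22 tilt 0.24 | wz first -0.7 then x,y,z [ 6.55 -1.24 -0.1 ] F [ 0.1  0.  -1.7] w 0.345
```

View pics/w2.png

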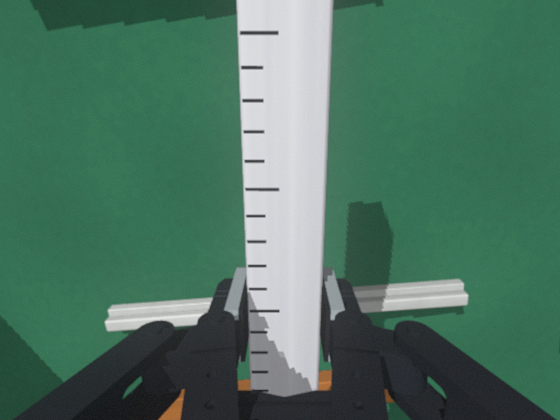

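The bar hangs straight in the fingers, running up the middle of the image at columns 240–330. Next I'll refine the sash with an enlarged crop.

Run:
```python
from h import *
import pickle
c=pickle.load(open("top.pkl","rb")); f=c["frame"][130:275,78:238,::-1]
cv2.imwrite("pics/crop.png",cv2.resize(f,None,fx=4,fy=4,interpolation=cv2.INTER_CUBIC))
w=pickle.load(open("w1.pkl","rb"))
for p in ((93,105),(113,337)): print(ray(w,p,.036))
for s in (150,250,300): print(s,w["frame"][s,50:150:3].mean(1).astype(int).tolist())
```

```text
[0.64189058 0.00652852 0.036     ]
[0.38609075 0.03565974 0.036     ]
150 [198, 196, 232, 231, 228, 229, 229, 227, 230, 229, 227, 226, 225, 225, 228, 130, 114, 111, 110, 110, 110, 76, 72, 72, 72, 68, 73, 69, 68, 69, 70, 71, 70, 68]
250 [199, 196, 196, 197, 195, 197, 205, 226, 224, 226, 226, 224, 222, 222, 223, 223, 222, 221, 205, 113, 113, 112, 108, 110, 80, 76, 76, 74, 75, 70, 71, 70, 69, 69]
300 [127, 127, 127, 125, 126, 126, 128, 127, 125, 229, 227, 225, 224, 225, 223, 224, 222, 222, 219, 219, 178, 111, 112, 111, 110, 108, 73, 74, 70, 72, 49, 45, 41, 56]
```

View pics/crop.png

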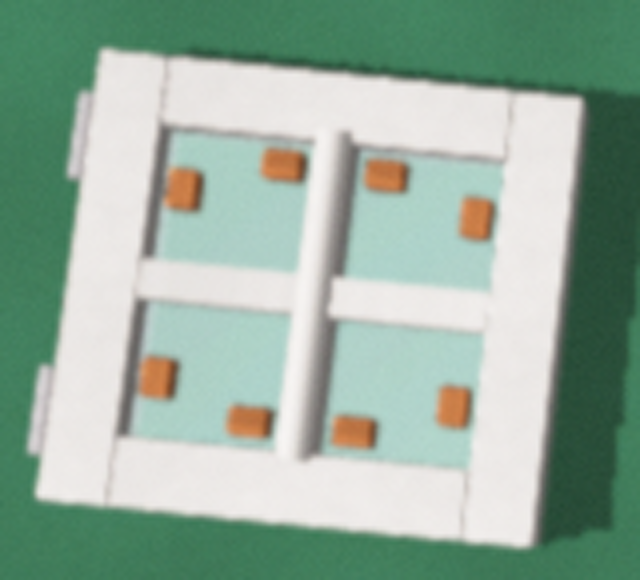

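The crop shows the sash's top-face corners at (103,49), (580,98), (531,545) and (37,499). The hinges are on the left, and the middle bar runs from (333,130) to (291,457).

Run:
```python
from h import *
import pickle
c=pickle.load(open("top.pkl","rb"))
g=lambda u,v,z:ray(c,((u+.5)/4-.5+78,(v+.5)/4-.5+130),z)[:2]*1000
C=np.array([g(*p,.036) for p in ((103,49),(580,98),(531,545),(37,499))]); print(C.round(1),"centre",C.mean(0))
d=lambda a,b:(np.linalg.norm(a-b).round(1),np.degrees(np.arctan2(*(a-b)[::-1])).round(2))
print(d(C[0],C[1]),d(C[3],C[2]),d(C[0],C[3]),d(C[1],C[2]))
M=[g(333,130,.042),g(291,457,.042)]; print("mid",M,(M[0]+M[1])/2,d(*M))
w=pickle.load(open("w1.pkl","rb"))
for p in ((94,150),(105.5,250),(110.5,300)):
    P=ray(w,p,.036)[:2]*1000; a=np.radians(-5.3); print("w1 edge->centre y at edge+140:",P, (P-C.mean(0))@[-np.sin(a),np.cos(a)])
```

```text
[[667.6 285.4]
 [641.3  10.3]
 [384.3  33.4]
 [409.  310.4]] centre [525.55660794 159.88837083]
(np.float64(276.3), np.float64(84.55)) (np.float64(278.1), np.float64(84.9)) (np.float64(259.7), np.float64(-5.53)) (np.float64(258.0), np.float64(-5.13))
mid [array([619.94672188, 150.46152356]), array([433.0323075 , 167.94672728])] [526.48951469 159.20412542] (np.float64(187.7), np.float64(-5.34))
w1 edge->centre y at edge+140: [600.59302741  14.03698479] -138.29666919992601
w1 edge->centre y at edge+140: [495.54965717  23.1942425 ] -138.88147935085536
w1 edge->centre y at edge+140: [434.99831307  29.31498183] -138.3800712531608
```

>>> jog_arm --moves '[{"gripper": 0.2, "x": 0, "y": 0, "z": 0, "wx": 0, "wy": 0, "wz": -0.7}, {"gripper": 0.2, "x": 0.4, "y": -0.08, "z": 0, "wx": 0, "wy": 0, "wz": 0}, {"gripper": 0.2, "x": 0.8, "y": -0.15, "z": 0, "wx": 0, "wy": 0, "wz": 0}, {"gripper": 0.2, "x": 0.9, "y": -0.18, "z": 0, "wx": 0, "wy": 0, "wz": 0}, {"gripper": 0.2, "x": 0.9, "y": -0.18, "z": 0, "wx": 0, "wy": 0, "wz": 0}, {"gripper": 0.2, "x": 0.9, "y": -0.18, "z": 0, "wx": 0, "wy": 0, "wz": 0}, {"gripper": 0.2, "x": 0.9, "y": -0.18, "z": 0, "wx": 0, "wy": 0, "wz": 0}, {"gripper": 0.2, "x": 0.8, "y": -0.15, "z": 0, "wx": 0, "wy": 0, "wz": 0}, {"gripper": 0.2, "x": 0.6, "y": -0.1, "z": 0, "wx": 0, "wy": 0, "wz": 0}, {"gripper": 0.2, "x": 0.35, "y": -0.04, "z": 0, "wx": 0, "wy": 0, "wz": 0}, {"gripper": 0.2, "x": 0, "y": 0, "z": 0, "wx": 0, "wy": 0, "wz": 0}, {"gripper": 0.2, "x": 0, "y": 0, "z": 0, "wx": 0, "wy": 0, "wz": 0}]'

```text
time: 9.88
tcp_pos: [0.5277, 0.1599, 0.1571]
orientation: [0.0, 0.741, 0.671, -0.0]
wrist_force: [-0.5, -0.2, -1.0]
width: 0.339
finger_force: 41.1
```

Run:
```python
from h import *
togo((.5259,.1613),.05,84.7)
```

```text
t 9.88 tcp [0.5277 0.1599 0.1571] yaw 84.36 tilt 0.05 | wz first -0.07 then x,y,z [ 0.02 -0.04  2.14] F [-0.5 -0.2 -1. ] w 0.339
```

>>> jog_arm --moves '[{"gripper": 0.2, "x": 0.02, "y": -0.04, "z": 0.4, "wx": 0, "wy": 0, "wz": -0.07}, {"gripper": 0.2, "x": 0, "y": 0, "z": 0.6, "wx": 0, "wy": 0, "wz": 0}, {"gripper": 0.2, "x": 0, "y": 0, "z": 0.6, "wx": 0, "wy": 0, "wz": 0}, {"gripper": 0.2, "x": 0, "y": 0, "z": 0.3, "wx": 0, "wy": 0, "wz": 0}, {"gripper": 0.2, "x": 0, "y": 0, "z": 0, "wx": 0, "wy": 0, "wz": 0}, {"gripper": 0.2, "x": 0, "y": 0, "z": 0, "wx": 0, "wy": 0, "wz": 0}]'

```text
time: 10.62
tcp_pos: [0.5271, 0.1618, 0.0638]
orientation: [0.001, 0.739, 0.674, 0.001]
wrist_force: [0.3, 1.4, -3.1]
width: 0.347
finger_force: 41.0
```

Run:
```python
from h import *
togo((.5259,.1613),.05,84.7)
```

```text
t 10.62 tcp [0.5271 0.1618 0.0638] yaw 84.72 tilt 0.14 | wz first 0.0 then x,y,z [-0.01 -0.02  0.28] F [ 0.3  1.4 -3.1] w 0.347
```

>>> jog_arm --moves '[{"gripper": 0.2, "x": 0, "y": -0.02, "z": 0.16, "wx": 0, "wy": 0, "wz": 0}, {"gripper": 0.2, "x": 0, "y": 0, "z": 0.04, "wx": 0, "wy": 0, "wz": 0}, {"gripper": 0.2, "x": 0, "y": 0, "z": 0.03, "wx": 0, "wy": 0, "wz": 0}, {"gripper": 0.2, "x": 0, "y": 0, "z": 0, "wx": 0, "wy": 0, "wz": 0}]'

```text
time: 11.12
tcp_pos: [0.5248, 0.1621, 0.0507]
orientation: [-0.0, 0.739, 0.674, -0.0]
wrist_force: [-0.7, 0.1, -1.1]
width: 0.335
finger_force: 41.0
```

>>> jog_arm --moves '[{"gripper": 0.2, "x": 0, "y": 0, "z": 0.02, "wx": 0, "wy": 0, "wz": 0}, {"gripper": 0.2, "x": 0, "y": 0, "z": 0.01, "wx": 0, "wy": 0, "wz": 0}, {"gripper": 0.2, "x": 0, "y": 0, "z": 0, "wx": 0, "wy": 0, "wz": 0}]'

```text
time: 11.5
tcp_pos: [0.525, 0.162, 0.0495]
orientation: [0.0, 0.739, 0.674, 0.0]
wrist_force: [0.2, 0.1, -1.5]
width: 0.339
finger_force: 41.2
```

>>> jog_arm --moves '[{"gripper": 0.2, "x": 0, "y": 0, "z": 0.03, "wx": 0, "wy": 0, "wz": 0}, {"gripper": 0.2, "x": 0, "y": 0, "z": 0, "wx": 0, "wy": 0, "wz": 0}]'

```text
time: 11.75
tcp_pos: [0.525, 0.1621, 0.0494]
orientation: [0.0, 0.739, 0.674, 0.0]
wrist_force: [-2.6, -0.3, 4.5]
width: 0.344
finger_force: 42.1
```

>>> jog_arm --moves '[{"gripper": 0.4, "x": 0, "y": 0, "z": 0, "wx": 0, "wy": 0, "wz": 0}, {"gripper": 0.5, "x": 0, "y": 0, "z": 0, "wx": 0, "wy": 0, "wz": 0}, {"gripper": 0.65, "x": 0, "y": 0, "z": 0, "wx": 0, "wy": 0, "wz": 0}, {"gripper": 0.65, "x": 0, "y": 0, "z": 0, "wx": 0, "wy": 0, "wz": 0}, {"gripper": 0.65, "x": 0, "y": 0, "z": -0.2, "wx": 0, "wy": 0, "wz": 0}, {"gripper": 0.65, "x": 0, "y": 0, "z": -0.5, "wx": 0, "wy": 0, "wz": 0}, {"gripper": 0.5, "x": 0, "y": 0, "z": -0.8, "wx": 0, "wy": 0, "wz": 0}, {"gripper": 0, "x": 0, "y": 0, "z": -0.8, "wx": 0, "wy": 0, "wz": 0}, {"gripper": 0, "x": 0, "y": 0, "z": -0.3, "wx": 0, "wy": 0, "wz": 0}, {"gripper": 0, "x": 0, "y": 0, "z": 0, "wx": 0, "wy": 0, "wz": 0}]'

```text
time: 13.0
tcp_pos: [0.5258, 0.1622, 0.1791]
orientation: [0.001, 0.739, 0.674, 0.001]
wrist_force: [-0.6, -0.6, -0.4]
width: -0.001
finger_force: 0.0
```

Run:
```python
from h import *
import pickle
togo((.5259,.1613),.09,84.7)
o,c=wristcam(); save(c,"w3"); pickle.dump(c,open("w3.pkl","wb"))
c=robot.read_camera("scene"); pickle.dump(c,open("s3.pkl","wb")); cv2.imwrite("pics/s3.png",cv2.resize(c["frame"][120:320,300:520,::-1],None,fx=2.7,fy=2.7))
```

```text
t 13.0 tcp [0.5258 0.1622 0.1791] yaw 84.76 tilt 0.16 | wz first 0.01 then x,y,z [-0.02  0.    1.78] F [-0.6 -0.6 -0.4] w -0.001
```

View pics/s3.png

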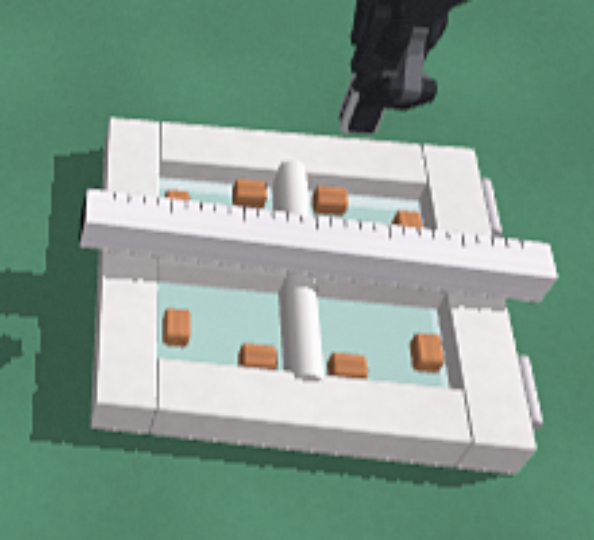

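View pics/w3.png

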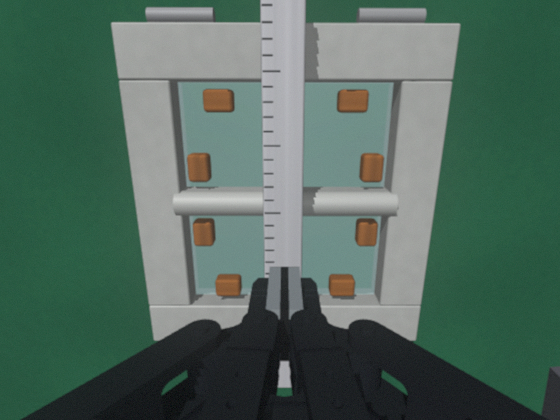

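The straightedge lies across the sash centred and square. In the wrist view it spans columns 262–305 against sash edges at 113 and 459. It overhangs both stiles, and the hinges show at the far (+y) end. Now I'll go above the hinged end with the gripper shut.

>>> jog_arm --moves '[{"gripper": 0, "x": 0.4, "y": 0, "z": 0.2, "wx": 0, "wy": 0, "wz": 0}, {"gripper": 0, "x": 0.7, "y": 0, "z": 0.4, "wx": 0, "wy": 0, "wz": 0}, {"gripper": 0, "x": 0.7, "y": 0, "z": 0.4, "wx": 0, "wy": 0, "wz": 0}, {"gripper": 0, "x": 0.5, "y": 0, "z": 0.4, "wx": 0, "wy": 0, "wz": 0}, {"gripper": 0, "x": 0.18, "y": 0, "z": 0.2, "wx": 0, "wy": 0, "wz": 0}, {"gripper": 0, "x": 0, "y": 0, "z": 0, "wx": 0, "wy": 0, "wz": 0}, {"gripper": 0, "x": 0, "y": 0, "z": 0, "wx": 0, "wy": 0, "wz": 0}]'

```text
time: 13.98
tcp_pos: [0.5365, 0.285, 0.0983]
orientation: [0.0, 0.739, 0.674, 0.0]
wrist_force: [-0.2, 0.2, 0.2]
width: -0.002
finger_force: 0.0
```

Run:
```python
from h import *
togo((.5365,.2855),.077,84.7)
```

```text
t 13.97 tcp [0.5365 0.285  0.0983] yaw 84.72 tilt 0.03 | wz first 0.0 then x,y,z [ 0.01 -0.    0.43] F [-0.2  0.2  0.2] w -0.002
```

>>> jog_arm --moves '[{"gripper": 0, "x": 0, "y": 0, "z": 0.3, "wx": 0, "wy": 0, "wz": 0}, {"gripper": 0, "x": 0, "y": 0, "z": 0.1, "wx": 0, "wy": 0, "wz": 0}, {"gripper": 0, "x": 0, "y": 0, "z": 0.06, "wx": 0, "wy": 0, "wz": 0}, {"gripper": 0, "x": 0, "y": 0, "z": 0.05, "wx": 0, "wy": 0, "wz": 0}, {"gripper": 0, "x": 0, "y": 0, "z": 0.05, "wx": 0, "wy": 0, "wz": 0}, {"gripper": 0, "x": 0, "y": 0, "z": 0, "wx": 0, "wy": 0, "wz": 0}]'

```text
time: 14.72
tcp_pos: [0.5362, 0.2855, 0.0697]
orientation: [-0.0, 0.739, 0.674, -0.0]
wrist_force: [-0.4, 0.2, 0.1]
width: 0.004
finger_force: 0.0
```

>>> jog_arm --moves '[{"gripper": 0, "x": 0, "y": 0, "z": 0.03, "wx": 0, "wy": 0, "wz": 0}, {"gripper": 0, "x": 0, "y": 0, "z": 0.03, "wx": 0, "wy": 0, "wz": 0}, {"gripper": 0, "x": 0, "y": 0, "z": 0, "wx": 0, "wy": 0, "wz": 0}]'

```text
time: 15.1
tcp_pos: [0.5364, 0.2856, 0.067]
orientation: [0.0, 0.739, 0.674, 0.0]
wrist_force: [-0.5, -0.4, 0.1]
width: 0.003
finger_force: 0.3
```

>>> jog_arm --moves '[{"gripper": 0, "x": 0, "y": 0, "z": 0.03, "wx": 0, "wy": 0, "wz": 0}, {"gripper": 0, "x": 0, "y": 0, "z": 0, "wx": 0, "wy": 0, "wz": 0}]'

```text
time: 15.35
tcp_pos: [0.5366, 0.2856, 0.0669]
orientation: [0.0, 0.739, 0.674, 0.001]
wrist_force: [-2.1, -0.7, 6.0]
width: -0.003
finger_force: 2.7
```

>>> jog_arm --moves '[{"gripper": 0, "x": 0, "y": 0, "z": 0.03, "wx": 0, "wy": 0, "wz": 0}, {"gripper": 0, "x": 0, "y": 0, "z": 0, "wx": 0, "wy": 0, "wz": 0}, {"gripper": 0, "x": 0, "y": 0, "z": 0, "wx": 0, "wy": 0, "wz": 0}]'

```text
time: 15.72
tcp_pos: [0.5367, 0.2857, 0.0668]
orientation: [0.001, 0.739, 0.674, 0.001]
wrist_force: [-3.7, -2.3, 9.5]
width: -0.003
finger_force: 5.0
```

Firm contact at 66.8 mm with 9.5 N, so the hinged end is on its stile. Now the other end.

>>> jog_arm --moves '[{"gripper": 0, "x": 0, "y": 0, "z": -0.12, "wx": 0, "wy": 0, "wz": 0}, {"gripper": 0, "x": 0, "y": 0, "z": -0.4, "wx": 0, "wy": 0, "wz": 0}, {"gripper": 0, "x": -0.2, "y": 0, "z": -0.4, "wx": 0, "wy": 0, "wz": 0}, {"gripper": 0, "x": -0.7, "y": 0, "z": 0, "wx": 0, "wy": 0, "wz": 0}, {"gripper": 0, "x": -0.9, "y": 0, "z": 0, "wx": 0, "wy": 0, "wz": 0}, {"gripper": 0, "x": -0.9, "y": 0, "z": 0, "wx": 0, "wy": 0, "wz": 0}, {"gripper": 0, "x": -0.9, "y": 0, "z": 0, "wx": 0, "wy": 0, "wz": 0}, {"gripper": 0, "x": -0.8, "y": 0, "z": 0, "wx": 0, "wy": 0, "wz": 0}, {"gripper": 0, "x": -0.5, "y": 0, "z": 0.2, "wx": 0, "wy": 0, "wz": 0}, {"gripper": 0, "x": -0.1, "y": 0, "z": 0, "wx": 0, "wy": 0, "wz": 0}, {"gripper": 0, "x": 0, "y": 0, "z": 0, "wx": 0, "wy": 0, "wz": 0}]'

```text
time: 17.1
tcp_pos: [0.5135, 0.0365, 0.1003]
orientation: [0.0, 0.739, 0.674, 0.0]
wrist_force: [-0.2, 0.5, 0.6]
width: -0.001
finger_force: 0.0
```

Run:
```python
from h import *
import pickle
togo((.5135,.0365),.077,84.7)
c=robot.read_camera("scene"); pickle.dump(c,open("s4.pkl","wb")); cv2.imwrite("pics/s4.png",cv2.resize(c["frame"][120:320,300:520,::-1],None,fx=2.7,fy=2.7))
```

```text
t 17.1 tcp [0.5135 0.0365 0.1003] yaw 84.72 tilt 0.04 | wz first 0.0 then x,y,z [-0.   -0.    0.47] F [-0.2  0.5  0.6] w -0.001
```

View pics/s4.png

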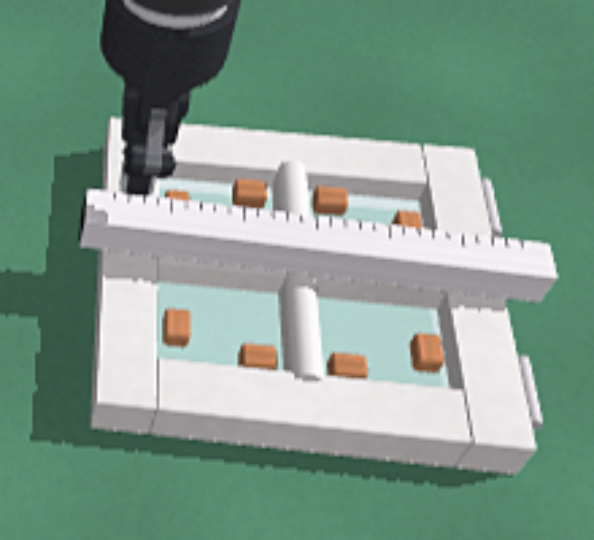

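The bar sits low on the hinged (right) side, and the gripper is above the raised left end at about (130,195). Now I'll press it down.

>>> jog_arm --moves '[{"gripper": 0, "x": 0, "y": 0, "z": 0.3, "wx": 0, "wy": 0, "wz": 0}, {"gripper": 0, "x": 0, "y": 0, "z": 0.12, "wx": 0, "wy": 0, "wz": 0}, {"gripper": 0, "x": 0, "y": 0, "z": 0.04, "wx": 0, "wy": 0, "wz": 0}, {"gripper": 0, "x": 0, "y": 0, "z": 0.03, "wx": 0, "wy": 0, "wz": 0}, {"gripper": 0, "x": 0, "y": 0, "z": 0, "wx": 0, "wy": 0, "wz": 0}]'

```text
time: 17.77
tcp_pos: [0.5135, 0.0366, 0.0754]
orientation: [0.0, 0.739, 0.674, 0.0]
wrist_force: [0.5, -0.0, 1.0]
width: -0.005
finger_force: 0.0
```

>>> jog_arm --moves '[{"gripper": 0, "x": 0, "y": 0, "z": 0.03, "wx": 0, "wy": 0, "wz": 0}, {"gripper": 0, "x": 0, "y": 0, "z": 0.03, "wx": 0, "wy": 0, "wz": 0}, {"gripper": 0, "x": 0, "y": 0, "z": 0.03, "wx": 0, "wy": 0, "wz": 0}, {"gripper": 0, "x": 0, "y": 0, "z": 0, "wx": 0, "wy": 0, "wz": 0}]'

```text
time: 18.27
tcp_pos: [0.5132, 0.0365, 0.0706]
orientation: [-0.0, 0.739, 0.674, -0.0]
wrist_force: [-0.5, -0.6, 0.6]
width: 0.003
finger_force: 0.0
```

>>> jog_arm --moves '[{"gripper": 0, "x": 0, "y": 0, "z": 0.03, "wx": 0, "wy": 0, "wz": 0}, {"gripper": 0, "x": 0, "y": 0, "z": 0.03, "wx": 0, "wy": 0, "wz": 0}, {"gripper": 0, "x": 0, "y": 0, "z": 0.03, "wx": 0, "wy": 0, "wz": 0}, {"gripper": 0, "x": 0, "y": 0, "z": 0, "wx": 0, "wy": 0, "wz": 0}]'

```text
time: 18.77
tcp_pos: [0.5136, 0.0365, 0.067]
orientation: [0.0, 0.739, 0.674, 0.0]
wrist_force: [-1.6, 0.3, 3.3]
width: -0.0
finger_force: 1.9
```

>>> jog_arm --moves '[{"gripper": 0, "x": 0, "y": 0, "z": 0.03, "wx": 0, "wy": 0, "wz": 0}, {"gripper": 0, "x": 0, "y": 0, "z": 0.02, "wx": 0, "wy": 0, "wz": 0}, {"gripper": 0, "x": 0, "y": 0, "z": 0, "wx": 0, "wy": 0, "wz": 0}, {"gripper": 0, "x": 0, "y": 0, "z": 0, "wx": 0, "wy": 0, "wz": 0}]'

```text
time: 19.27
tcp_pos: [0.5139, 0.0365, 0.0668]
orientation: [0.001, 0.739, 0.674, 0.001]
wrist_force: [-3.8, -0.2, 13.4]
width: 0.004
finger_force: 6.6
```

The left end met its stile at 66.8 mm with 13 N. Retreating.

>>> jog_arm --moves '[{"gripper": 0, "x": 0, "y": 0, "z": -0.12, "wx": 0, "wy": 0, "wz": 0}, {"gripper": 0, "x": 0, "y": 0, "z": -0.4, "wx": 0, "wy": 0, "wz": 0}, {"gripper": 0, "x": 0, "y": 0, "z": -0.8, "wx": 0, "wy": 0, "wz": 0}, {"gripper": 0, "x": 0, "y": 0, "z": -0.8, "wx": 0, "wy": 0, "wz": 0}, {"gripper": 0, "x": 0, "y": 0, "z": -0.5, "wx": 0, "wy": 0, "wz": 0}, {"gripper": 0, "x": 0, "y": 0, "z": 0, "wx": 0, "wy": 0, "wz": 0}, {"gripper": 0, "x": 0, "y": 0, "z": 0, "wx": 0, "wy": 0, "wz": 0}, {"gripper": 0, "x": 0, "y": 0, "z": 0, "wx": 0, "wy": 0, "wz": 0}]'

```text
time: 20.27
tcp_pos: [0.5123, 0.0366, 0.1926]
orientation: [-0.001, 0.739, 0.674, -0.001]
wrist_force: [-0.4, -0.2, -0.0]
width: 0.0
finger_force: 0.0
```

Run:
```python
from h import *
c=robot.read_camera("scene"); save(c,"s5")
```

```text
(no output)
```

View pics/s5.png

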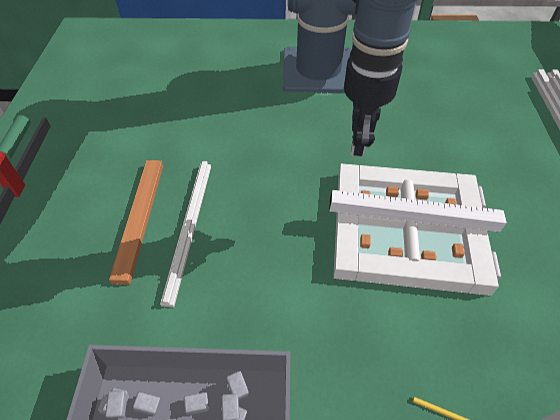

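The straightedge lies across the sash from (332,200) to (505,218), now rocked to its left end. The other two bars haven't moved, and the gripper is clear of everything.

```bash
python3 -c "
from workcell import robot
print(robot.hand_in())"
```

```text
the job is handed in; nothing more can be done
None
```

The straightedge is lying centrally and square across the sash; I pressed the hinged end onto its stile (about 10 N), then the other end (about 13 N), left the other two bars where they were, and handed the job in at about 20 s. After I let go, the bar had already tipped to the hinged side, so that first press only confirmed contact; the bar rocked on the second press.

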